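# Show the jar from the fridge door to the phone's camera

### The job

Pull the little fridge's door wide open by its handle, take the wide labelled jar out of the upper rack on the inside of the door, and hold it up to the camera on the back of the phone on its stand: jar upright, the middle of its label level with the lens and straight in front of it, about 15 cm away, and the label facing the lens so that it can be read. Finish while still holding the jar there, still and clear of everything else; leave the slim bottle standing in the rack, and do not bump the phone or its stand or disturb the other things.

Things in the scene. Friction and masses are not known exactly. Their poses are not given: they have to be found in the camera images.
- fridge: White countertop mini fridge, 300 wide, 280 deep, 310 high (mm), fixed. Origin: centre of its underside; z up, -x is its front (the opening), -y its right side seen from the front, where the door is hinged. The door hangs before the opening, its top edge 300 mm above the counter.
- fridge_door (a joint): Door angle in rad: 0 shut, as at the start; grows as the door swings out, counter-clockwise seen from above, to a stop at 2.0. Slightly stiff hinge (0.15 N m), no latch: it stays where it is left. Jar and bottle ride loose in the door's rack, so swing it smoothly.
- fridge_door_hinge (a point): Point on the upright hinge line, 180 mm above the counter = floor of the upper rack. Axes are the door's: z up, y along the leaf to its free edge, x out of its inner face. Leaf: y 0 to 290 mm, x -17.5 to 17.5, 17 to 300 mm above the counter. Upper rack: inside x 17.5 to 90.5, y 38 to 234, walls 4 thick, 40 high, open above. An empty rack lies 135 mm lower.
- handle_top (a point): Upper end, on its axis, of the door handle: an upright round steel bar, 12 mm thick, 162 long (132 to 294 mm above the counter), on the door's outer face near the free edge: bar axis 42 mm before that face, 268 mm along the leaf from the hinge line. Two 10 mm stubs join it to the door, 31 and 141 mm below this end. The bar can be pinched from above across the leaf's direction.
- jar: Wide glass jar with a flat steel lid, in the upper door rack: 60 mm across (body and lid), 100 high, the lid being the top 21; 0.18 to 0.37 kg. Origin: centre of its underside, z up; +x points out through the middle of its label. Stands nearer the hinge or nearer the free edge, label roughly towards the door's free edge, up to 30 degrees askew.
- jar_label (a point): Middle of the jar's one paper label (about 40 mm wide, 42 high, curved round the jar): 31 mm from the jar's axis along +x, 38 mm above the underside. A 12 mm wide paper seal strip runs from it straight up the front and over the lid to the middle of the lid, so the label's side can be told from above.
- sauce_bottle: Slim bottle with a black cap, 42 mm across and 98 high, standing in the same rack about 105 mm from the jar. Bystander. Origin: centre of its underside.
- phone: Phone, 72 x 8 x 148 mm, upright in a clamp, its back with the round 34 mm camera module towards the work. Origin: centre of the module's face. The camera looks level along -x of this frame; z up. The phone reaches 28 mm above the lens and 120 below. Lens height differs from run to run, 200 to 250 mm above the counter.
- phone_stand: Telescopic table stand that carries the phone: round steel foot 100 mm across and 12 thick, fixed to the counter, mast behind the phone. Origin: centre of the foot's underside; the lens lies 26 mm along its -x axis.
- mug: White mug, 78 mm across, 92 high, handle on its +y side, on the counter. Bystander. Origin: centre of its underside.
- pepper_mill: Dark wooden pepper mill, 48 mm across, 114 high, on the counter. Bystander. Origin: centre of its underside.
Things that resemble listed ones, but are neither listed nor needed, are in the scene too. What is meant by the phone_stand is not purple, and is the larger of those in its own colour.

How it is judged:
By the outcome, as a careful person would: the job done as asked, in the order asked, and still so for the second after the job is handed in, while the arm keeps its last pose, push and grip.
It also fails if it takes over 61 s, if anything falls off the work surface, if the arm or the gripper's body presses on something with over 40 N, if the wrist force passes 120 N, or if a joint passes its speed limit or range.

### The arm

A 6-joint arm with a two-finger parallel gripper is mounted at the origin on the work surface. World frame = base frame: x ahead of the robot, y to its left, z up, the work surface at z = 0. Lengths are in m, angles in degrees, forces in N, time in s.
With the tool pointing down it reaches from about 0.375 to 0.9 m from the base axis. Payload 3.1 kg.
Tool frame: the origin (TCP) lies on the centre line of the jaws, within the pads' length; the fingertips stand 17 mm ahead of it and the grasp point (between the pads) lies 2 mm behind it; z points along the fingers, y is the line along which they close (so a half turn about z gives the same grasp; the last joint's range is limited). The gripper opens to 87 mm and grips with 3 to 60 N. Pads are 19 mm wide; open, the fingers measure 117 mm over their backs; the gripper's body (75 mm by 190 mm) begins 51 mm behind the grasp point.
Start: joints at [-80.587, 30.224, 82.088, -0, 67.689, -10.227], TCP at [0.21, -0.589, 0.24] pointing down, gripper open.
Joint ranges: [-176.69, 176.69], [-43.24, 126.21], [12.49, 139.97], [-82, 262], [0, 151.66], [-163.58, 163.58]. Speed limits (degrees/s): [159.86, 159.86, 180, 180, 180, 180].

### API

Orientations are given as a 3x3 rotation matrix whose columns are the frame's x, y, z axes.
In Python, from rig import bot, imaging, finder gives the robot as it stands. The module is installed in compiled form; this text tells all that it offers.
- The arm moves only by the tool play_rows, never from a script. Its argument "motion" is a list that holds one entry, the list of rows, each a list of 6 numbers: the shift along the tool's x, y, z in m, then the turn, a rotation vector about the tool's x, y, z in degrees. In form: [[[dx, dy, dz, wx, wy, wz], ...]]. A call has 1 to 8 rows; each row is the pose to reach, as a shift and turn from the pose commanded when the call began, along the tool's axes at that moment; what a row does not reach only later rows make up. A row lasts 1/12 s, in which the tool goes at most 41.7 mm and 7.16 degrees, less where a joint would pass 70% of its speed; a pose out of reach is approached as far as the arm can. A call with a gripper value outside its range is refused whole. "fingers" is the finger opening in m, from 0 to 0.087, set as the call begins (left out, the last holds). The fingers move at their own pace and stop on an object; the grip force is fixed at half the most. Time passes only in rows, so rows that repeat a pose let the fingers close. It gives the time, the measured TCP pose, the force, the opening and the grip force at its end, in the units of the state.
- bot.read_state(): the state, without advancing time (a new reading comes with each control period).
- imaging.capture(name): name is "scene" or "top" or "wrist"; returns a dict with "frame" (384x512x3 uint8, red, green, blue), "camera_matrix" (3x3 intrinsics, pixels), "R" (3x3) and "t" (3): a world point X has camera coordinates R X + t. Camera axes: x right, y down, z forward; pixel columns grow to the right and rows downward; lengths in m; the calibration is good to about 2 mm. A picture is of the moment at which its call begins. There is no depth.
- bot.hand_in(): hands the job in; it is judged then, once.
Trained networks look in the newest picture that a camera, given by its name, has taken for a name from the list of things; names that differ only in an ending like _2 or _b are one class to them, and where a whole thing is asked for, a point or a joint stands for the part that bears it (a point fixed in the world has none). Each returns a list of dicts, best first, with "confidence" (0 to 1); they miss things now and then, are a little off and sometimes report something else, mostly with a low value. They report only what shows in the picture. A call takes as long as a camera call. They do not tell look-alikes from the thing itself.
- finder.recognise(camera, name): "at" ([x, y, z] in m, in world coordinates, good to about 4 mm: the middle of the surface that is visible of it).
- finder.outline_of(camera, name): "pixels" (384x512 bool, what is visible of it).
The state is a dict: "time_s": time; "joint_positions": joint angles; "qvel": joint speeds; "tau": joint torques, N m; "position": TCP position; "tcp_rot": TCP orientation; "force": force on the tool from outside, world axes, zero at the start; "moment": the same for the moment, N m; "opening": opening from 0.0 (shut) to 1.0 (fully open); "grasp_force": force on a finger pad.
Only numpy, scipy, OpenCV 4.12 (cv2) and the standard library are available. Lean on these libraries where they do the work, as an engineer would, in place of code of your own. Each camera call takes 0.05 s, during which the arm holds its last target. There are 200 camera calls.

## Working session

There is one attempt and no reset: what is moved stays moved. The work goes in short steps, Python scripts to look and compute and a tool call to move; the robot and the scene stay as the last step left them, time stands still between calls to the robot, and variables do not carry over. Pictures are saved under pics/ and viewed, at most 10 in all, crops included, and the job is handed in when it is done.

Besides the shell and the picture viewer there is one more tool, called after "Request:" by a JSON object that holds its "method" and its "body", one argument or row to a line. play_rows: Moves the arm, as the interface text tells. Its arguments: {"type":"object","properties":{"motion":{"type":"array"},"fingers":{"type":"number"}},"required":["motion"]}

```bash
mkdir -p pics; cat > h.py <<'E'
import numpy as np, cv2
from rig import bot, imaging, finder
def cap(c,fn=None):
    d=imaging.capture(c)
    if fn: cv2.imwrite('pics/'+fn,d['frame'][:,:,::-1])
    return d
def proj(d,X):
    X=np.atleast_2d(X); c=X@np.array(d['R']).T+np.array(d['t']); p=c@np.array(d['camera_matrix']).T
    return p[:,:2]/p[:,2:]
def ray_z(d,uv,z):
    R=np.array(d['R']);t=np.array(d['t']);o=-R.T@t
    r=R.T@np.linalg.inv(d['camera_matrix'])@np.array([uv[0],uv[1],1.]); return o+r*(z-o[2])/r[2]
E
cat > a.py <<'E'
from h import *
np.set_printoptions(precision=3,suppress=True)
ims=[]
for c in ['scene','top']:
    d=cap(c); ims.append(d['frame'][:,:,::-1])
    print(c,'campos',-np.array(d['R']).T@d['t'])
    for n in ['fridge','fridge_door','handle_top','jar','jar_label','sauce_bottle','phone','phone_stand','mug','pepper_mill','fridge_door_hinge']:
        for r in finder.recognise(c,n): print(c,n,np.array(r['at']),round(r['confidence'],2),proj(d,r['at'])[0].round())
cv2.imwrite('pics/s0.png',cv2.resize(ims[0],(800,600)));cv2.imwrite('pics/t0.png',cv2.resize(ims[1],(800,600)))
E
python3 a.py
```

```text
scene campos [0.676 0.65  1.446]
scene fridge [0.664 0.392 0.309] 0.67 [241. 324.]
scene fridge_door [0.541 0.328 0.301] 0.9 [284. 288.]
scene handle_top [0.537 0.332 0.302] 0.67 [286. 289.]
scene phone [ 0.467 -0.26   0.105] 0.77 [260. 138.]
scene phone [ 0.477 -0.376  0.208] 0.65 [250.  94.]
scene phone [0.533 0.331 0.303] 0.32 [288. 289.]
scene phone_stand [ 0.522 -0.51   0.124] 0.85 [230.  83.]
scene phone_stand [ 0.481 -0.384  0.156] 0.74 [248. 102.]
scene phone_stand [ 0.465 -0.26   0.07 ] 0.67 [261. 144.]
scene mug [ 0.736 -0.24   0.054] 0.66 [186. 165.]
scene mug [ 0.478 -0.375  0.205] 0.39 [250.  95.]
scene pepper_mill [ 0.383 -0.149  0.074] 0.64 [291. 165.]
scene pepper_mill [0.537 0.331 0.303] 0.24 [286. 289.]
scene fridge_door_hinge [0.543 0.326 0.3  ] 0.65 [283. 288.]
top campos [ 0.353 -0.033  1.566]
top fridge [0.637 0.377 0.31 ] 0.82 [131. 160.]
top fridge_door [0.542 0.306 0.25 ] 0.83 [156. 190.]
top handle_top [0.542 0.307 0.255] 0.7 [155. 190.]
top handle_top [0.64  0.378 0.308] 0.64 [131. 159.]
top phone [ 0.472 -0.371  0.213] 0.54 [348. 212.]
top phone [ 0.516 -0.511  0.167] 0.52 [383. 201.]
top phone_stand [ 0.506 -0.514  0.105] 0.95 [378. 206.]
top phone_stand [ 0.457 -0.258  0.009] 0.8 [308. 220.]
top phone_stand [ 0.479 -0.373  0.047] 0.77 [338. 214.]
top mug [ 0.739 -0.249  0.035] 0.61 [306. 151.]
top fridge_door_hinge [ 0.375 -0.163  0.105] 0.72 [287. 240.]
top fridge_door_hinge [0.538 0.307 0.257] 0.59 [155. 191.]
```

View pics/s0.png

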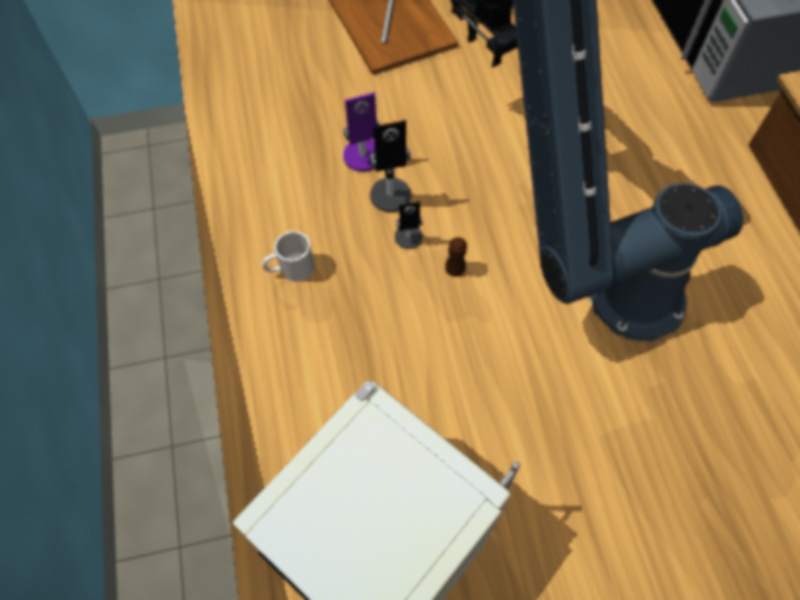

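View pics/t0.png

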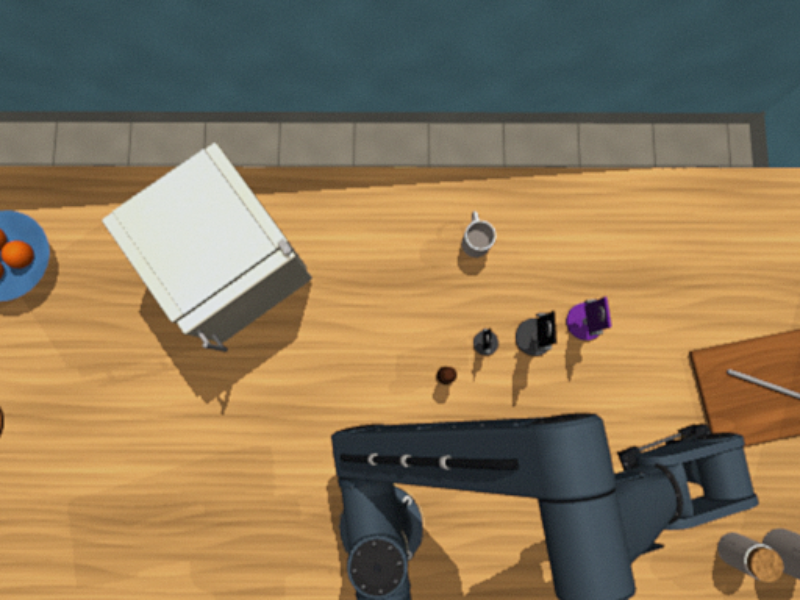

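The phone stand has three candidates in the scene view (800 px scale): purple (360,130), large grey with black phone (390,160), small grey (408,225). The task's is not purple and is the larger of its colour, so I take the large grey one. Next I confirm that and get fine crops of the fridge.

```bash
cat > b.py <<'E'
from h import *
s=cap('scene')['frame'];t=cap('top')['frame']
f=lambda im,r0,c0,h,w,k:cv2.resize(im[r0:r0+h,c0:c0+w,::-1],None,fx=k,fy=k,interpolation=cv2.INTER_CUBIC)
a=np.hstack([f(s,55,215,100,80,3),]) # 300x240
b=f(t,80,60,150,150,4) #600x600
c=np.zeros((600,800,3),np.uint8); c[:,:600]=b
x=f(s,58,222,100,60,200/60); c[:x.shape[0],600:800]=x[:, :200]
y=f(t,185,325,60,50,4); c[350:590,600:800]=y
cv2.imwrite('pics/c1.png',c)
E
python3 b.py
```

```text
(no output)
```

View pics/c1.png

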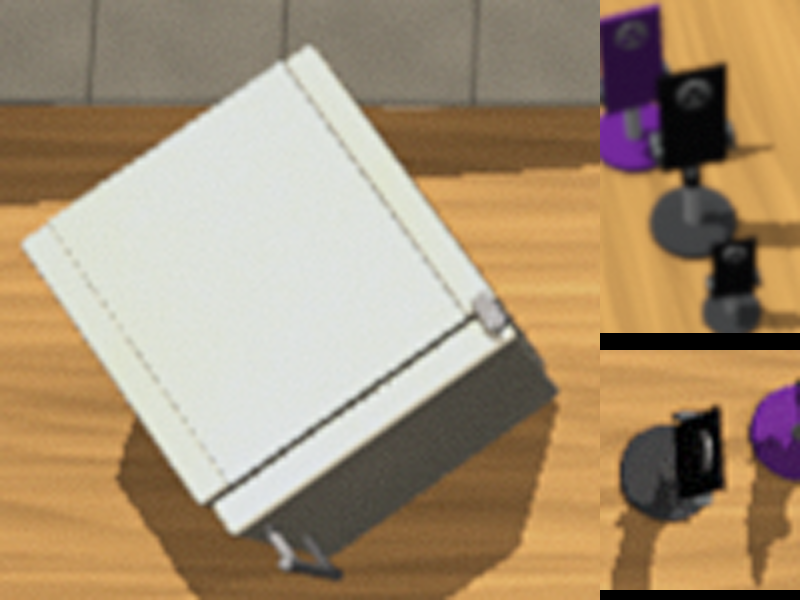

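Crop confirmed: the large grey stand with the black phone sits between the purple one and a much smaller grey one. Fridge corners are clear (crop px: back-left 22,243; back-right 310,45; front-left 205,503; door outer corners 235,535 and 517,335; handle 285,567).

```bash
cat > f.py <<'E'
from h import *
from scipy.optimize import least_squares
np.set_printoptions(precision=4,suppress=True)
d=cap('top'); s=cap('scene')
px=lambda u,v:np.array([u/4+60-.375,v/4+80-.375])
def W(p,L): 
    c,n=np.cos(p[2]),np.sin(p[2]); L=np.array(L); return np.c_[p[0]+c*L[:,0]-n*L[:,1],p[1]+n*L[:,0]+c*L[:,1],L[:,2]]
FR=[(.14,.15,.31),(.14,-.15,.31),(-.14,.15,.31)]; FP=np.array([px(22,243),px(310,45),px(205,503)])
D=[(-.0175,.29,.3),(-.0175,0,.3),(.0175,.29,.3)];DP=np.array([px(235,535),px(517,335),px(213,507)])
f=least_squares(lambda p:(proj(d,W(p,FR))-FP).ravel(),[.64,.4,-.6]); print('fridge',f.x,np.degrees(f.x[2]),f.fun)
g=least_squares(lambda p:(proj(d,W(p,D))-DP).ravel(),[.6,.2,-.6]); print('door',g.x,np.degrees(g.x[2]),g.fun)
# joint: hinge at local (hx,hy), common yaw
q=least_squares(lambda p:np.r_[(proj(d,W(p[:3],FR))-FP).ravel(),(proj(d,W(p[:3],np.array(D)+[p[3],p[4],0]))-DP).ravel()],[*f.x,-.16,-.145]);print('joint',q.x,np.degrees(q.x[2]),q.fun)
H=W(q.x[:3],[(q.x[3],q.x[4],.18)])[0]; print('hinge',H)
hd=np.array([q.x[3]-.0175-.042,q.x[4]+.268])
for z in(.294,.132): 
  X=W(q.x[:3],[(*hd,z)]); print('handle',X,(proj(d,X)-[60,80])*4, proj(s,X))
E
python3 f.py
```

```text
fridge [0.6821 0.4019 0.6481] 37.13592455393748 [-0.4494  0.1187  0.501  -1.0772 -0.042   0.8621]
door [0.643  0.1933 0.6462] 37.023577914733735 [-0.0565  0.8604  0.4925 -0.3583 -0.4286 -0.5319]
joint [ 0.6821  0.4019  0.6475 -0.1568 -0.1428] 37.09846440262251 [-0.4438  0.0934  0.5379 -1.0583 -0.0828  0.8687 -0.0313  0.8869  0.453
 -0.4205 -0.415  -0.4974]
hinge [0.6432 0.1935 0.18  ]
handle [[0.4341 0.3714 0.294 ]] [[286.0418 562.0858]] [[330.2523 296.3874]]
handle [[0.4341 0.3714 0.132 ]] [[340.4014 573.3693]] [[322.6636 312.6109]]
```

```bash
cat > p.py <<'E'
from h import *
from scipy.optimize import least_squares
np.set_printoptions(precision=4,suppress=True)
d=cap('top'); s=cap('scene')
S=lambda u,v:np.array([(u-600)/(10/3)+222-.35,v/(10/3)+58-.35])
T=lambda u,v:np.array([(u-600)/4+325-.375,(v-350)/4+185-.375])
def W(p,L):
    c,n=np.cos(p[3]),np.sin(p[3]); L=np.array(L,float); return np.c_[p[0]+c*L[:,0]-n*L[:,1],p[1]+n*L[:,0]+c*L[:,1],p[2]+L[:,2]]
e=.003
def res(p):
    r=[]
    L=[(0,0,0),(e,.036,.028),(e,-.036,.028),(e,.036,-.12),(e,-.036,-.12),(.026,0,.008-p[2])]
    a=proj(s,W(p,L))-[S(693,93),S(660,75),S(725,65),S(663,170),S(727,160),S(693,222)]
    b=proj(d,W(p,[L[0],L[5]]))-[T(705,450),T(669,473)]
    return np.r_[a.ravel(),b.ravel()]
for y0 in(-1.6,):
  q=least_squares(res,[.477,-.35,.22,y0],loss='soft_l1'); print(q.x,np.degrees(q.x[3]),'\n',res(q.x).reshape(-1,2))
st=bot.read_state(); print(np.array(st['tcp_rot']),st['position'],st['opening'],st['time_s'])
w=cap('wrist'); print(w['camera_matrix']); R=np.array(w['R']);o=-R.T@w['t']; TR=np.array(st['tcp_rot']); print('cam in tool',TR.T@(o-st['position']),'\n',TR.T@R.T)
E
python3 p.py
```

```text
[ 0.4774 -0.3706  0.2569 -1.5963] -91.46205657948282 
 [[ 0.1166 -0.3959]
 [-1.2643  0.2105]
 [ 1.0578 -0.2354]
 [-0.4295  0.4892]
 [ 0.4736  0.2078]
 [ 0.1415  0.0647]
 [ 0.2353 -0.1659]
 [ 0.0841  0.0017]]
[[ 0.9418  0.3361 -0.    ]
 [ 0.3361 -0.9418 -0.    ]
 [-0.      0.     -1.    ]] [ 0.2101 -0.5886  0.2396] 1.0036058846547278 1.5
[[340.4451   0.     257.5678]
 [  0.     340.4451 189.9057]
 [  0.       0.       1.    ]]
cam in tool [ 0.0826 -0.0002 -0.1446] 
 [[-0.     -0.9536 -0.3009]
 [ 1.      0.0001 -0.0003]
 [ 0.0003 -0.3009  0.9536]]
```

```bash
cat > g.py <<'E'
# gen(list of calls); each call = list of (x,y,z,yA) row poses, tool down. prints rows; tracks the commanded pose in cmd.json
import json,sys,os,numpy as np
def load(): return np.array(json.load(open('cmd.json')))
def gen(calls,dec=3):
    p=load()
    for rows in calls:
        a=np.radians(p[3]); X=np.array([-np.sin(a),np.cos(a),0]);Y=np.array([np.cos(a),np.sin(a),0])
        out=[]
        for r in rows:
            d=np.array(r[:3])-p[:3]; out.append([round(d@X,dec),round(d@Y,dec),round(-d[2],dec),0,0,round(-(r[3]-p[3]),1)])
        print(json.dumps([out]).replace('.0,',',').replace('.0]',']').replace('-0,','0,').replace(' ',''))
        o=out[-1]; p=np.r_[p[:3]+o[0]*X+o[1]*Y+[0,0,-o[2]],p[3]-o[5]]
    json.dump(list(map(float,p)),open('cmd.json','w')); print('end',p.round(4))
def line(a,b,n=8,smooth=False):
    a,b=np.array(a,float),np.array(b,float); s=np.arange(1,n+1)/n
    if smooth: s=s*s*(3-2*s)
    return [a+(b-a)*t for t in s]
E
cat > m1.py <<'E'
from g import *
json.dump([.2101,-.5886,.2396,-70.35],open('cmd.json','w'))
W=[load(),(.40,-.43,.43,-70.35),(.53,-.13,.43,-65),(.51,.17,.42,-58),(.434,.3714,.33,-52.9)]
gen([line(W[i],W[i+1]) for i in range(4)])
E
python3 m1.py
```

```text
[[[0.029,-0.011,-0.024,0,0,-0],[0.058,-0.021,-0.048,0,0,-0],[0.087,-0.032,-0.071,0,0,-0],[0.116,-0.043,-0.095,0,0,-0],[0.145,-0.053,-0.119,0,0,-0],[0.174,-0.064,-0.143,0,0,-0],[0.203,-0.075,-0.167,0,0,-0],[0.232,-0.086,-0.19,0,0,-0]]]
[[[0.028,-0.029,0,0,0,-0.7],[0.056,-0.059,0,0,0,-1.3],[0.084,-0.089,0,0,0,-2],[0.112,-0.119,0,0,0,-2.7],[0.14,-0.149,0,0,0,-3.3],[0.168,-0.179,0,0,0,-4],[0.196,-0.208,0,0,0,-4.7],[0.223,-0.238,0,0,0,-5.3]]]
[[[0.014,-0.035,0.001,0,0,-0.9],[0.028,-0.07,0.002,0,0,-1.8],[0.041,-0.105,0.003,0,0,-2.7],[0.055,-0.14,0.005,0,0,-3.5],[0.068,-0.176,0.006,0,0,-4.4],[0.082,-0.211,0.007,0,0,-5.3],[0.095,-0.246,0.008,0,0,-6.2],[0.109,-0.281,0.01,0,0,-7]]]
[[[0.005,-0.026,0.011,0,0,-0.7],[0.01,-0.053,0.022,0,0,-1.3],[0.016,-0.079,0.033,0,0,-2],[0.021,-0.105,0.045,0,0,-2.6],[0.026,-0.132,0.056,0,0,-3.2],[0.031,-0.158,0.067,0,0,-3.9],[0.037,-0.184,0.078,0,0,-4.5],[0.042,-0.211,0.09,0,0,-5.1]]]
end [  0.4339   0.3716   0.3296 -52.95  ]
```

Request:
{"method": "play_rows", "body": {
  "motion": [
    [[0.029,-0.011,-0.024,0,0,0],[0.058,-0.021,-0.048,0,0,0],[0.087,-0.032,-0.071,0,0,0],[0.116,-0.043,-0.095,0,0,0],[0.145,-0.053,-0.119,0,0,0],[0.174,-0.064,-0.143,0,0,0],[0.203,-0.075,-0.167,0,0,0],[0.232,-0.086,-0.19,0,0,0]]
  ]
}}

```text
time_s: 2.22
position: [0.4006, -0.4283, 0.4311]
tcp_rot: [[0.942, 0.336, 0.0], [0.336, -0.942, -0.001], [0.0, 0.001, -1.0]]
force: [-0.3, -0.8, 0.5]
opening: 1.0
grasp_force: 0.0
```

Request:
{"method": "play_rows", "body": {
  "motion": [
    [[0.028,-0.029,0,0,0,-0.7],[0.056,-0.059,0,0,0,-1.3],[0.084,-0.089,0,0,0,-2],[0.112,-0.119,0,0,0,-2.7],[0.14,-0.149,0,0,0,-3.3],[0.168,-0.179,0,0,0,-4],[0.196,-0.208,0,0,0,-4.7],[0.223,-0.238,0,0,0,-5.3]]
  ]
}}

```text
time_s: 2.88
position: [0.5302, -0.1286, 0.4298]
tcp_rot: [[0.907, 0.422, 0.001], [0.422, -0.907, -0.0], [0.0, 0.0, -1.0]]
force: [-0.1, -0.3, 0.2]
opening: 0.999
grasp_force: 0.0
```

Request:
{"method": "play_rows", "body": {
  "motion": [
    [[0.014,-0.035,0.001,0,0,-0.9],[0.028,-0.07,0.002,0,0,-1.8],[0.041,-0.105,0.003,0,0,-2.7],[0.055,-0.14,0.005,0,0,-3.5],[0.068,-0.176,0.006,0,0,-4.4],[0.082,-0.211,0.007,0,0,-5.3],[0.095,-0.246,0.008,0,0,-6.2],[0.109,-0.281,0.01,0,0,-7]]
  ]
}}

```text
time_s: 3.55
position: [0.5095, 0.172, 0.4199]
tcp_rot: [[0.848, 0.53, 0.001], [0.53, -0.848, 0.0], [0.001, 0.0, -1.0]]
force: [0.0, -0.9, 1.1]
opening: 1.002
grasp_force: 0.0
```

Request:
{"method": "play_rows", "body": {
  "motion": [
    [[0.005,-0.026,0.011,0,0,-0.7],[0.01,-0.053,0.022,0,0,-1.3],[0.016,-0.079,0.033,0,0,-2],[0.021,-0.105,0.045,0,0,-2.6],[0.026,-0.132,0.056,0,0,-3.2],[0.031,-0.158,0.067,0,0,-3.9],[0.037,-0.184,0.078,0,0,-4.5],[0.042,-0.211,0.09,0,0,-5.1]]
  ],
  "fingers": 0.06
}}

```text
time_s: 4.22
position: [0.4337, 0.3727, 0.3293]
tcp_rot: [[0.798, 0.603, 0.001], [0.603, -0.798, 0.0], [0.001, 0.0, -1.0]]
force: [1.1, -0.1, -0.1]
opening: 0.69
grasp_force: 0.0
```

```bash
python3 - <<'E'
from h import *
d=cap('wrist'); im=d['frame'][:,:,::-1].copy()
for r in finder.recognise('wrist','handle_top'): print(r)
for z in(.294,.132):
    p=proj(d,[.4341,.3714,z])[0]; print(p); cv2.circle(im,tuple(p.round().astype(int)),3,(0,0,255),1)
cv2.imwrite('pics/w1.png',im)
E
```

```text
{'at': [0.5125, 0.3691, 0.3017], 'confidence': 0.75}
[260.57686014 233.47686161]
[259.23065587 167.16400903]
```

View pics/w1.png

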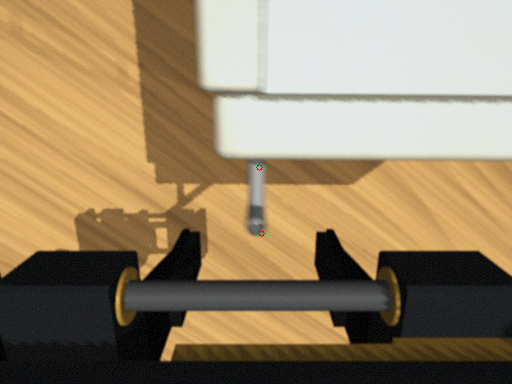

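Wrist view: door edge along the top, bar top at about (256,226) between the open fingers, roughly 4 mm ahead and 2 mm left of the prediction. I shift accordingly, descend and close.

```bash
cat > m2.py <<'E'
from g import *
c=load(); h=(.4355,.3745,.273,-52.9)
gen([line(c,h,6)])
H=np.array([.644,.195]); v=np.array(h[:2])-H; N=48
t=np.arange(1,N+1)/N; s=(t**3*(10-15*t+6*t*t)); th=105*s
P=[]
for k in th:
    a=np.radians(k); R=np.array([[np.cos(a),-np.sin(a)],[np.sin(a),np.cos(a)]]); P.append((*(H+R@v),.273,-52.9+k))
P=np.array(P); print('max step',np.linalg.norm(np.diff(P[:,:2],axis=0),axis=1).max())
gen([P[i:i+8] for i in range(0,N,8)])
E
python3 m2.py
```

```text
[[[0.001,0,0.009,0,0,-0],[0.001,0,0.019,0,0,-0],[0.002,-0.001,0.028,0,0,-0],[0.002,-0.001,0.038,0,0,-0],[0.003,-0.001,0.047,0,0,-0],[0.003,-0.001,0.057,0,0,-0]]]
end [  0.4357   0.3742   0.2726 -52.95  ]
max step 0.019667896789663807
[[[0,0,0,0,0,-0.1],[0,0,0,0,0,-0.1],[-0.001,0,0,0,0,-0.3],[-0.002,0,0,0,0,-0.6],[-0.005,0.001,0,0,0,-1.1],[-0.008,0.001,0,0,0,-1.7],[-0.012,0.002,0,0,0,-2.6],[-0.017,0.004,0,0,0,-3.8]]]
[[[-0.007,0.001,0,0,0,-1.4],[-0.015,0.003,0,0,0,-3],[-0.023,0.006,0,0,0,-4.9],[-0.033,0.009,0,0,0,-7.1],[-0.044,0.013,0,0,0,-9.6],[-0.056,0.018,0,0,0,-12.2],[-0.069,0.024,0,0,0,-15.2],[-0.082,0.032,0,0,0,-18.3]]]
[[[-0.015,0.004,0,0,0,-3.3],[-0.032,0.009,0,0,0,-6.8],[-0.048,0.015,0,0,0,-10.5],[-0.065,0.023,0,0,0,-14.3],[-0.081,0.032,0,0,0,-18.3],[-0.098,0.042,0,0,0,-22.3],[-0.113,0.054,0,0,0,-26.4],[-0.128,0.066,0,0,0,-30.4]]]
[[[-0.019,0.005,0,0,0,-4.1],[-0.038,0.011,0,0,0,-8.2],[-0.056,0.019,0,0,0,-12.2],[-0.073,0.027,0,0,0,-16.2],[-0.088,0.036,0,0,0,-20],[-0.103,0.046,0,0,0,-23.7],[-0.116,0.056,0,0,0,-27.2],[-0.129,0.067,0,0,0,-30.5]]]
[[[-0.014,0.004,0,0,0,-3.1],[-0.028,0.008,0,0,0,-6.1],[-0.04,0.012,0,0,0,-8.7],[-0.051,0.016,0,0,0,-11.2],[-0.06,0.021,0,0,0,-13.4],[-0.068,0.025,0,0,0,-15.3],[-0.075,0.029,0,0,0,-16.9],[-0.081,0.032,0,0,0,-18.3]]]
[[[-0.005,0.001,0,0,0,-1.2],[-0.01,0.002,0,0,0,-2.1],[-0.013,0.003,0,0,0,-2.7],[-0.015,0.004,0,0,0,-3.2],[-0.016,0.004,0,0,0,-3.5],[-0.017,0.004,0,0,0,-3.7],[-0.017,0.004,0,0,0,-3.7],[-0.017,0.004,0,0,0,-3.8]]]
end [ 0.5241 -0.0528  0.2726 52.15  ]
```

Request:
{"method": "play_rows", "body": {
  "motion": [
    [[0.001,0,0.009,0,0,0],[0.001,0,0.019,0,0,0],[0.002,-0.001,0.028,0,0,0],[0.002,-0.001,0.038,0,0,0],[0.003,-0.001,0.047,0,0,0],[0.003,-0.001,0.057,0,0,0]]
  ]
}}

```text
time_s: 4.82
position: [0.4364, 0.3736, 0.2716]
tcp_rot: [[0.799, 0.601, 0.0], [0.601, -0.799, 0.0], [0.0, 0.0, -1.0]]
force: [0.7, 0.2, -0.2]
opening: 0.688
grasp_force: 0.0
```

Request:
{"method": "play_rows", "body": {
  "motion": [
    [[0,0,0,0,0,0],[0,0,0,0,0,0],[0,0,0,0,0,0],[0,0,0,0,0,0],[0,0,0,0,0,0],[0,0,0,0,0,0],[0,0,0,0,0,0],[0,0,0,0,0,0]]
  ],
  "fingers": 0
}}

```text
time_s: 5.48
position: [0.4359, 0.3742, 0.2728]
tcp_rot: [[0.798, 0.602, 0.0], [0.602, -0.798, 0.0], [0.0, 0.0, -1.0]]
force: [0.1, 0.0, -0.3]
opening: 0.166
grasp_force: 0.0
```

Still closing; a few more rows, then look at the grip.

Request:
{"method": "play_rows", "body": {
  "motion": [
    [[0,0,0,0,0,0],[0,0,0,0,0,0],[0,0,0,0,0,0],[0,0,0,0,0,0]]
  ]
}}

```text
time_s: 5.82
position: [0.4362, 0.3739, 0.2728]
tcp_rot: [[0.798, 0.602, 0.001], [0.602, -0.798, -0.0], [0.0, 0.001, -1.0]]
force: [0.5, -2.5, 1.1]
opening: 0.128
grasp_force: 30.0
```

Request:
{"method": "play_rows", "body": {
  "motion": [
    [[0,0,0,0,0,-0.1],[0,0,0,0,0,-0.1],[-0.001,0,0,0,0,-0.3],[-0.002,0,0,0,0,-0.6],[-0.005,0.001,0,0,0,-1.1],[-0.008,0.001,0,0,0,-1.7],[-0.012,0.002,0,0,0,-2.6],[-0.017,0.004,0,0,0,-3.8]]
  ]
}}

```text
time_s: 6.48
position: [0.4252, 0.3606, 0.2728]
tcp_rot: [[0.756, 0.655, 0.002], [0.655, -0.756, 0.0], [0.002, 0.001, -1.0]]
force: [3.3, -0.7, 1.6]
opening: 0.129
grasp_force: 30.0
```

Request:
{"method": "play_rows", "body": {
  "motion": [
    [[-0.007,0.001,0,0,0,-1.4],[-0.015,0.003,0,0,0,-3],[-0.023,0.006,0,0,0,-4.9],[-0.033,0.009,0,0,0,-7.1],[-0.044,0.013,0,0,0,-9.6],[-0.056,0.018,0,0,0,-12.2],[-0.069,0.024,0,0,0,-15.2],[-0.082,0.032,0,0,0,-18.3]]
  ]
}}

```text
time_s: 7.15
position: [0.3834, 0.2832, 0.2727]
tcp_rot: [[0.51, 0.86, 0.001], [0.86, -0.51, 0.002], [0.002, -0.0, -1.0]]
force: [2.2, 0.3, 0.8]
opening: 0.128
grasp_force: 30.0
```

Request:
{"method": "play_rows", "body": {
  "motion": [
    [[-0.015,0.004,0,0,0,-3.3],[-0.032,0.009,0,0,0,-6.8],[-0.048,0.015,0,0,0,-10.5],[-0.065,0.023,0,0,0,-14.3],[-0.081,0.032,0,0,0,-18.3],[-0.098,0.042,0,0,0,-22.3],[-0.113,0.054,0,0,0,-26.4],[-0.128,0.066,0,0,0,-30.4]]
  ]
}}

```text
time_s: 7.82
position: [0.3736, 0.1395, 0.2727]
tcp_rot: [[0.004, 1.0, -0.001], [1.0, -0.004, 0.003], [0.003, -0.001, -1.0]]
force: [2.2, 1.7, -0.2]
opening: 0.129
grasp_force: 30.0
```

Request:
{"method": "play_rows", "body": {
  "motion": [
    [[-0.019,0.005,0,0,0,-4.1],[-0.038,0.011,0,0,0,-8.2],[-0.056,0.019,0,0,0,-12.2],[-0.073,0.027,0,0,0,-16.2],[-0.088,0.036,0,0,0,-20],[-0.103,0.046,0,0,0,-23.7],[-0.116,0.056,0,0,0,-27.2],[-0.129,0.067,0,0,0,-30.5]]
  ]
}}

```text
time_s: 8.48
position: [0.4388, 0.0098, 0.2727]
tcp_rot: [[-0.503, 0.864, -0.004], [0.864, 0.503, 0.002], [0.004, -0.002, -1.0]]
force: [-2.6, -0.6, 5.4]
opening: 0.127
grasp_force: 30.0
```

Request:
{"method": "play_rows", "body": {
  "motion": [
    [[-0.014,0.004,0,0,0,-3.1],[-0.028,0.008,0,0,0,-6.1],[-0.04,0.012,0,0,0,-8.7],[-0.051,0.016,0,0,0,-11.2],[-0.06,0.021,0,0,0,-13.4],[-0.068,0.025,0,0,0,-15.3],[-0.075,0.029,0,0,0,-16.9],[-0.081,0.032,0,0,0,-18.3]]
  ]
}}

```text
time_s: 9.15
position: [0.5075, -0.0454, 0.2727]
tcp_rot: [[-0.749, 0.663, -0.003], [0.663, 0.749, -0.001], [0.002, -0.003, -1.0]]
force: [-2.6, -3.9, 4.9]
opening: 0.13
grasp_force: 30.0
```

Request:
{"method": "play_rows", "body": {
  "motion": [
    [[-0.005,0.001,0,0,0,-1.2],[-0.01,0.002,0,0,0,-2.1],[-0.013,0.003,0,0,0,-2.7],[-0.015,0.004,0,0,0,-3.2],[-0.016,0.004,0,0,0,-3.5],[-0.017,0.004,0,0,0,-3.7],[-0.017,0.004,0,0,0,-3.7],[-0.017,0.004,0,0,0,-3.8]]
  ]
}}

```text
time_s: 9.82
position: [0.5231, -0.0535, 0.2727]
tcp_rot: [[-0.79, 0.613, -0.002], [0.613, 0.79, -0.002], [0.001, -0.003, -1.0]]
force: [-2.7, -5.0, 2.3]
opening: 0.13
grasp_force: 30.0
```

Request:
{"method": "play_rows", "body": {
  "motion": [
    [[0,0,0,0,0,0],[0,0,0,0,0,0],[0,0,0,0,0,0],[0,0,0,0,0,0]]
  ],
  "fingers": 0.05
}}

```text
time_s: 10.15
position: [0.5238, -0.052, 0.2722]
tcp_rot: [[-0.79, 0.614, -0.001], [0.614, 0.79, 0.002], [0.002, 0.001, -1.0]]
force: [-0.8, -1.0, -0.2]
opening: 0.347
grasp_force: 0.0
```

Request:
{"method": "play_rows", "body": {
  "motion": [
    [[0,0,-0.02,0,0,0],[0,0,-0.06,0,0,0],[0,0,-0.1,0,0,0],[0,0,-0.13,0,0,0],[0.03,0.03,-0.13,0,0,0],[0.06,0.06,-0.13,0,0,0],[0.085,0.09,-0.13,0,0,0],[0.11,0.115,-0.13,0,0,0]]
  ],
  "fingers": 0.087
}}

```text
time_s: 10.82
position: [0.5073, 0.108, 0.4027]
tcp_rot: [[-0.79, 0.614, 0.0], [0.614, 0.79, 0.002], [0.001, 0.001, -1.0]]
force: [0.9, -0.4, 0.7]
opening: 0.945
grasp_force: 0.0
```

```bash
cat > l.py <<'E'
from h import *
import json
np.set_printoptions(precision=4,suppress=True)
st=bot.read_state(); print(st['time_s'],np.array(st['position']),st['opening'])
D={}
for c in['wrist','top','scene']:
    d=cap(c,f'l_{c}.png')
    for n in['jar','jar_label','sauce_bottle','fridge_door']:
        for r in finder.recognise(c,n): print(c,n,np.array(r['at']),round(r['confidence'],2),proj(d,r['at'])[0].round())
f=lambda im,r0,c0,h,w,k:cv2.resize(im[r0:r0+h,c0:c0+w],None,fx=k,fy=k,interpolation=cv2.INTER_CUBIC)
w=cv2.imread('pics/l_wrist.png');t=cv2.imread('pics/l_top.png');s=cv2.imread('pics/l_scene.png')
c=np.zeros((600,800,3),np.uint8);c[:384,:512]=w
c[:280,520:800]=f(t,150,150,70,70,4)
c[290:570,520:800]=f(s,180,220,70,70,4)
cv2.imwrite('pics/l.png',c)
E
python3 l.py
```

```text
10.8167 [0.5073 0.108  0.4027] 0.9454177662547963
wrist jar [0.4741 0.0833 0.2808] 0.86 [209. 177.]
wrist jar [0.5414 0.1616 0.2513] 0.41 [328. 173.]
wrist jar_label [0.4766 0.0837 0.2791] 0.68 [211. 178.]
wrist sauce_bottle [0.5426 0.1619 0.2539] 0.84 [330. 175.]
wrist fridge_door [0.5307 0.1096 0.2586] 0.85 [275. 201.]
wrist fridge_door [ 0.3777 -0.1467  0.0827] 0.48 [ 60. 184.]
top fridge_door [0.4824 0.0162 0.2902] 0.64 [238. 207.]
scene jar [0.4757 0.0963 0.263 ] 0.77 [286. 208.]
scene jar_label [0.4799 0.0983 0.2613] 0.69 [284. 210.]
scene sauce_bottle [0.5543 0.1696 0.2472] 0.63 [264. 240.]
scene sauce_bottle [ 0.4805 -0.3772  0.2123] 0.52 [249.  93.]
scene fridge_door [0.5524 0.1404 0.2079] 0.63 [263. 236.]
scene fridge_door [0.6501 0.3749 0.3124] 0.24 [245. 315.]
```

View pics/l.png

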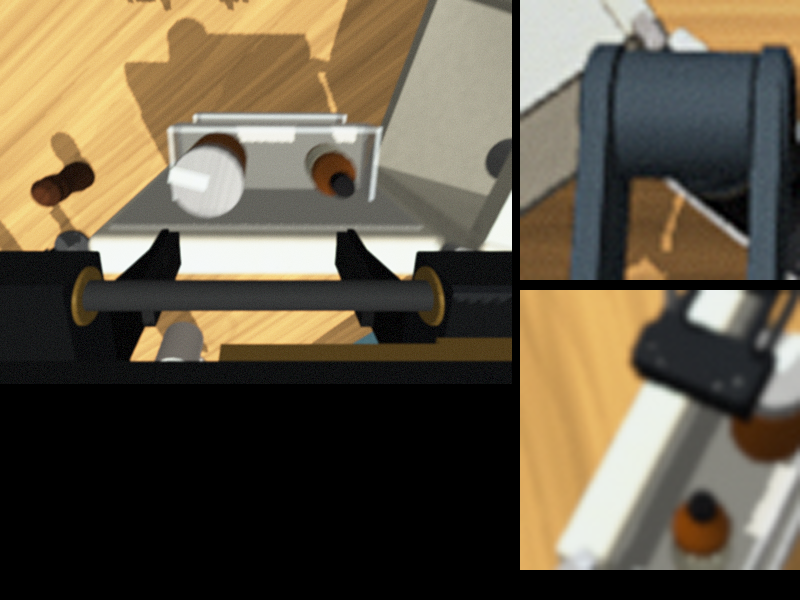

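Wrist view: jar lid at (208,182), nearer the free edge, seal strip from (172,178) to (205,183); bottle at (330,172) upright near the hinge.

```bash
cat > j.py <<'E'
from h import *
import sys
np.set_printoptions(precision=4,suppress=True)
d=cap('wrist'); g=cv2.cvtColor(d['frame'],cv2.COLOR_RGB2HSV)
m=((g[...,1]<40)&(g[...,2]>150)).astype(np.uint8); 
m2=np.zeros_like(m); m2[135:225,165:252]=m[135:225,165:252]; m2=cv2.morphologyEx(m2,cv2.MORPH_OPEN,np.ones((9,9),np.uint8))
n,lab,stt,cen=cv2.connectedComponentsWithStats(m2); i=1+stt[1:,4].argmax(); print(stt[i],cen[i])
cs,_=cv2.findContours((lab==i).astype(np.uint8),cv2.RETR_EXTERNAL,cv2.CHAIN_APPROX_NONE)
pts=np.array([ray_z(d,p[0],.28)[:2] for p in cs[0]])
from scipy.optimize import least_squares
q=least_squares(lambda p:np.linalg.norm(pts-p[:2],axis=1)-p[2],[.474,.083,.03],loss='soft_l1',f_scale=.001); print('lid c,r',q.x)
c=q.x[:2]
st=(lab==i)&(g[...,2]>235)&(np.hypot(*(np.indices(lab.shape)[::-1]-np.array([208,182])[:,None,None]))<45)
v,u=np.nonzero(st); print('strip n',len(u)); P=np.array([ray_z(d,(a,b),.28)[:2] for a,b in zip(u,v)])
print('mean strip',P.mean(0)-c,'dir',np.degrees(np.arctan2(*(P.mean(0)-c)[::-1])))
w,V=np.linalg.eigh(np.cov((P).T)); print('pca',np.degrees(np.arctan2(V[1,1],V[0,1])),np.sqrt(w*12))
o=d['frame'][:,:,::-1].copy(); o[st]=(0,0,255); o[m2>0]=o[m2>0]//2; print(np.percentile(g[...,2][lab==i],[5,25,50,75,95]))
cv2.imwrite('pics/j.png',o)
E
python3 j.py
```

```text
[ 170  148   74   68 3929] [206.8699 181.3222]
lid c,r [0.4778 0.0758 0.029 ]
strip n 504
mean strip [-0.012  -0.0095] dir -141.66927826156424
pca -142.84949387789405 [0.0115 0.0302]
[188. 201. 205. 211. 246.]
```

```bash
cat > m3.py <<'E'
from g import *
a=np.radians(52.15);json.dump([.5241-.11*np.sin(a)+.115*np.cos(a),-.0528+.11*np.cos(a)+.115*np.sin(a),.4026,52.15],open('cmd.json','w'))
c=load();t=(.4778,.0758,.36,52.15);b=(.4778,.0758,.262,52.15)
gen([line(c,t,3)+line(t,b,5)])
E
python3 m3.py
```

```text
[[[0.002,-0.014,0.014,0,0,-0],[0.004,-0.028,0.028,0,0,-0],[0.005,-0.042,0.043,0,0,-0],[0.005,-0.042,0.062,0,0,-0],[0.005,-0.042,0.082,0,0,-0],[0.005,-0.042,0.101,0,0,-0],[0.005,-0.042,0.121,0,0,-0],[0.005,-0.042,0.141,0,0,-0]]]
end [ 0.4781  0.0754  0.2616 52.15  ]
```

Request:
{"method": "play_rows", "body": {
  "motion": [
    [[0.002,-0.014,0.014,0,0,0],[0.004,-0.028,0.028,0,0,0],[0.005,-0.042,0.043,0,0,0],[0.005,-0.042,0.062,0,0,0],[0.005,-0.042,0.082,0,0,0],[0.005,-0.042,0.101,0,0,0],[0.005,-0.042,0.121,0,0,0],[0.005,-0.042,0.141,0,0,0]]
  ]
}}

```text
time_s: 12.28
position: [0.4783, 0.0753, 0.2609]
tcp_rot: [[-0.789, 0.614, 0.001], [0.614, 0.789, -0.0], [-0.001, 0.001, -1.0]]
force: [-0.8, 0.1, -0.6]
opening: 0.998
grasp_force: 0.0
```

```bash
python3 - <<'E'
from h import *
d=cap('wrist','w3.png'); print(np.array(bot.read_state()['position']).round(4), bot.read_state()['force'])
E
```

```text
[0.4758 0.0754 0.2573] [-1.56300333 -0.18493913 -1.83633773]
```

View pics/w3.png

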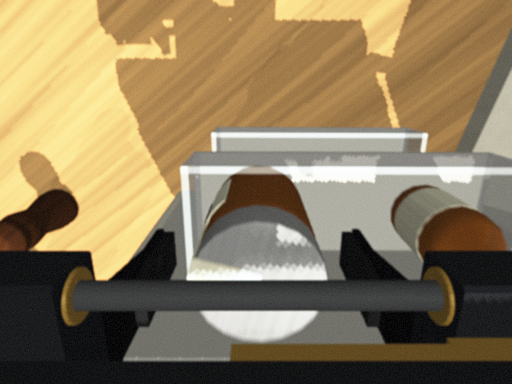

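Wrist view: the jar (lid centred near column 258) sits midway between the fingers; the bottle at (455,225) is clear. Closing.

Request:
{"method": "play_rows", "body": {
  "motion": [
    [[0,0,0,0,0,0],[0,0,0,0,0,0],[0,0,0,0,0,0],[0,0,0,0,0,0],[0,0,0,0,0,0],[0,0,0,0,0,0],[0,0,0,0,0,0],[0,0,0,0,0,0]]
  ],
  "fingers": 0.03
}}

```text
time_s: 13.0
position: [0.4789, 0.0754, 0.2626]
tcp_rot: [[-0.789, 0.614, 0.002], [0.614, 0.789, 0.0], [-0.002, 0.001, -1.0]]
force: [-0.4, -0.1, 5.4]
opening: 0.677
grasp_force: 30.0
```

```bash
cat > m4.py <<'E'
from g import *
c=load();u=c+[0,0,.165,0];v=(.477,-.13,.46,103)
gen([line(c,u,8,True)]); L=line(load(),v,16,True); gen([L[:8],L[8:]])
E
python3 m4.py
```

```text
[[[0,0,-0.007,0,0,-0],[0,0,-0.026,0,0,-0],[0,0,-0.052,0,0,-0],[0,0,-0.083,0,0,-0],[0,0,-0.113,0,0,-0],[0,0,-0.139,0,0,-0],[0,0,-0.158,0,0,-0],[0,0,-0.165,0,0,-0]]]
end [ 0.4781  0.0754  0.4266 52.15  ]
[[[-0.001,-0.002,0,0,0,-0.6],[-0.005,-0.007,-0.001,0,0,-2.2],[-0.012,-0.015,-0.003,0,0,-4.7],[-0.02,-0.025,-0.005,0,0,-7.9],[-0.029,-0.038,-0.008,0,0,-11.8],[-0.04,-0.052,-0.011,0,0,-16.1],[-0.051,-0.066,-0.014,0,0,-20.7],[-0.063,-0.081,-0.017,0,0,-25.4]]]
[[[-0.003,-0.019,-0.003,0,0,-4.8],[-0.007,-0.037,-0.006,0,0,-9.4],[-0.011,-0.054,-0.009,0,0,-13.7],[-0.014,-0.069,-0.011,0,0,-17.5],[-0.017,-0.082,-0.013,0,0,-20.8],[-0.019,-0.092,-0.015,0,0,-23.3],[-0.021,-0.098,-0.016,0,0,-24.9],[-0.021,-0.101,-0.016,0,0,-25.5]]]
end [  0.4769  -0.1304   0.4596 103.05  ]
```

Request:
{"method": "play_rows", "body": {
  "motion": [
    [[0,0,-0.007,0,0,0],[0,0,-0.026,0,0,0],[0,0,-0.052,0,0,0],[0,0,-0.083,0,0,0],[0,0,-0.113,0,0,0],[0,0,-0.139,0,0,0],[0,0,-0.158,0,0,0],[0,0,-0.165,0,0,0]]
  ]
}}

```text
time_s: 13.67
position: [0.4789, 0.0753, 0.4295]
tcp_rot: [[-0.79, 0.614, 0.005], [0.614, 0.79, -0.0], [-0.004, 0.003, -1.0]]
force: [0.7, 0.1, -2.1]
opening: 0.682
grasp_force: 30.0
```

Request:
{"method": "play_rows", "body": {
  "motion": [
    [[-0.001,-0.002,0,0,0,-0.6],[-0.005,-0.007,-0.001,0,0,-2.2],[-0.012,-0.015,-0.003,0,0,-4.7],[-0.02,-0.025,-0.005,0,0,-7.9],[-0.029,-0.038,-0.008,0,0,-11.8],[-0.04,-0.052,-0.011,0,0,-16.1],[-0.051,-0.066,-0.014,0,0,-20.7],[-0.063,-0.081,-0.017,0,0,-25.4]]
  ]
}}

```text
time_s: 14.33
position: [0.4769, -0.0277, 0.4411]
tcp_rot: [[-0.977, 0.211, -0.005], [0.211, 0.977, 0.002], [0.005, 0.0, -1.0]]
force: [0.4, 0.1, -2.4]
opening: 0.68
grasp_force: 30.0
```

Request:
{"method": "play_rows", "body": {
  "motion": [
    [[-0.003,-0.019,-0.003,0,0,-4.8],[-0.007,-0.037,-0.006,0,0,-9.4],[-0.011,-0.054,-0.009,0,0,-13.7],[-0.014,-0.069,-0.011,0,0,-17.5],[-0.017,-0.082,-0.013,0,0,-20.8],[-0.019,-0.092,-0.015,0,0,-23.3],[-0.021,-0.098,-0.016,0,0,-24.9],[-0.021,-0.101,-0.016,0,0,-25.5]]
  ]
}}

```text
time_s: 15.0
position: [0.4762, -0.1313, 0.4572]
tcp_rot: [[-0.974, -0.226, -0.004], [-0.226, 0.974, 0.002], [0.004, 0.003, -1.0]]
force: [0.0, 1.1, -2.6]
opening: 0.678
grasp_force: 30.0
```

Request:
{"method": "play_rows", "body": {
  "motion": [
    [[0,0,0,0,0,0],[0,0,0,0,0,0],[0,0,0,0,0,0],[0,0,0,0,0,0]]
  ]
}}

```text
time_s: 15.33
position: [0.4768, -0.1298, 0.4592]
tcp_rot: [[-0.974, -0.226, -0.001], [-0.226, 0.974, 0.001], [0.001, 0.001, -1.0]]
force: [0.8, 0.3, -2.3]
opening: 0.68
grasp_force: 30.0
```

```bash
python3 - <<'E'
from h import *
import pickle
D={c:cap(c,f'k_{c}.png') for c in['wrist','top','scene']}
pickle.dump(D,open('k.pkl','wb'))
for c in D:
  for n in['phone','phone_stand']:
    for r in finder.recognise(c,n): print(c,n,np.round(r['at'],4),round(r['confidence'],2),proj(D[c],r['at'])[0].round())
st=bot.read_state(); print(st['time_s'],st['position'],st['opening'],st['force'])
w=cv2.imread('pics/k_wrist.png')
c=np.zeros((600,800,3),np.uint8);c[:384,:512]=w
s=cv2.imread('pics/k_scene.png');t=cv2.imread('pics/k_top.png')
c[:300,550:790]=cv2.resize(s[60:160,220:300],None,fx=3,fy=3)
c[384:600,0:390]=cv2.resize(t[175:247,250:380],None,fx=3,fy=3)
cv2.imwrite('pics/k.png',c)
E
```

```text
wrist phone [ 0.4715 -0.3735  0.2229] 0.77 [ 40. 105.]
wrist phone [ 0.46   -0.2562  0.1172] 0.73 [172. 112.]
wrist phone_stand [ 0.4604 -0.2567  0.0592] 0.96 [180. 109.]
wrist phone_stand [ 0.4743 -0.3748  0.1799] 0.66 [ 60. 105.]
top phone [ 0.7376 -0.2477  0.0306] 0.71 [305. 152.]
top phone [ 0.4788 -0.3728  0.0462] 0.64 [338. 214.]
top phone [ 0.4708 -0.3755  0.2143] 0.63 [349. 212.]
top phone [ 0.5128 -0.5123  0.163 ] 0.61 [383. 202.]
top phone_stand [ 0.5089 -0.5159  0.1029] 0.64 [378. 205.]
top phone_stand [ 0.4781 -0.3745  0.0459] 0.56 [339. 214.]
scene phone [ 0.4856 -0.3748  0.1971] 0.88 [247.  96.]
scene phone [ 0.4679 -0.2567  0.107 ] 0.7 [260. 139.]
scene phone [ 0.5242 -0.5133  0.1611] 0.6 [229.  76.]
scene phone_stand [ 0.4661 -0.2587  0.0753] 0.81 [261. 143.]
scene phone_stand [ 0.5235 -0.5104  0.1241] 0.69 [230.  83.]
scene phone_stand [ 0.4868 -0.3825  0.1392] 0.61 [247. 106.]
15.7833 [ 0.47691682 -0.13032555  0.45960404] 0.6803117407356087 [-0.6687235  -0.38938615 -2.95482333]
```

View pics/k.png

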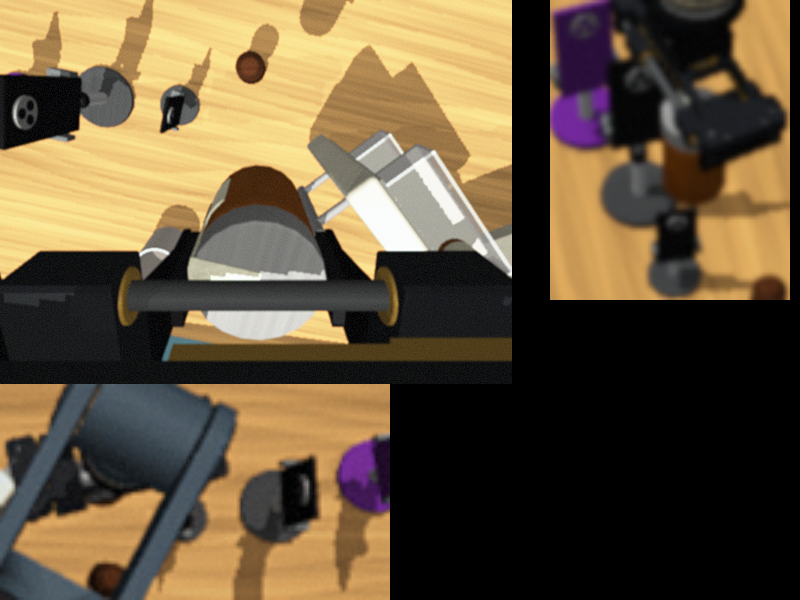

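Wrist view: phone back faces me with module at (25,112), lower corners near (80,76) and (82,135), foot ellipse centred near (105,96); the jar is held upright. Combining with the first two views.

```bash
cat > p2.py <<'E'
from h import *
import pickle
from scipy.optimize import least_squares
np.set_printoptions(precision=4,suppress=True)
D=pickle.load(open('k.pkl','rb')); s,d,w=D['scene'],D['top'],D['wrist']
S=lambda u,v:np.array([(u-600)/(10/3)+222-.35,v/(10/3)+58-.35])
T=lambda u,v:np.array([(u-600)/4+325-.375,(v-350)/4+185-.375])
def W(p,L):
    c,n=np.cos(p[3]),np.sin(p[3]); L=np.array(L,float); return np.c_[p[0]+c*L[:,0]-n*L[:,1],p[1]+n*L[:,0]+c*L[:,1],p[2]+L[:,2]]
e=.003
def res(p,use):
    L=[(0,0,0),(e,.036,.028),(e,-.036,.028),(e,.036,-.12),(e,-.036,-.12),(.026,0,.012-p[2])]
    a=(proj(s,W(p,L))-[S(693,93),S(660,75),S(725,65),S(663,170),S(727,160),S(693,222)])*3.2
    b=(proj(d,W(p,[L[0],L[5]]))-[T(705,450),T(669,473)])*3.5
    c=(proj(w,W(p,[L[0],L[3],L[4],L[5]]))-[(25,112),(81,76.),(82,136.),(105,96)])*1.1
    return np.concatenate([x.ravel() for x,k in zip((a,b,c),use) if k])
for use in((1,1,0),(0,0,1),(1,1,1)):
  q=least_squares(res,[.477,-.35,.24,-1.6],args=(use,),loss='soft_l1',f_scale=3); print(use,q.x,np.degrees(q.x[3]),'\n',res(q.x,use).reshape(-1,2).T)
im=w['frame'][:,:,::-1].copy()
E
python3 p2.py
```

```text
(1, 1, 0) [ 0.4775 -0.3694  0.2584 -1.597 ] -91.50257772322261 
 [[ 0.4998 -3.9637  3.5617 -1.2924  1.6785  0.5355 -0.0172  0.0572]
 [-1.3415  0.5595 -0.8427  1.5641  0.6879 -1.016  -0.8261 -0.3369]]
(0, 0, 1) [ 0.4746 -0.3676  0.2564 -1.5428] -88.39737957575828 
 [[  0.414   -0.7513   0.8868  -0.9309]
 [ -0.193   59.985  -66.022    0.6381]]
(1, 1, 1) [ 0.4768 -0.3691  0.2572 -1.5798] -90.51630521027023 
 [[  1.2934  -3.0699   4.1678  -0.4713   2.237    0.8343  -0.6668  -0.2317
   -1.8911  -3.4935   0.2904  -2.0009]
 [ -0.4117   1.9832  -0.3313   2.8379   1.0885  -0.8297   0.0326  -0.0933
    1.9813  61.2606 -64.2118   1.2661]]
```

```bash
sed -i 's/(81,76.),(82,136.)/(82,136.),(81,76.)/' p2.py; cat >> p2.py <<'E'
def pr(d,u): print(u,(proj(d,W(q.x,[(e,.036,.028),(e,-.036,.028),(e,.036,-.12),(e,-.036,-.12),(0,0,0)]))))
print((proj(d,W(q.x,[(e,.036,.028),(e,-.036,.028),(e,.036,-.12),(e,-.036,-.12)]))-[325,185])*4+[600,350])
c=cv2.resize(im[50:160,0:150],None,fx=4,fy=4,interpolation=cv2.INTER_CUBIC)
def dot(P,col): 
    for u in proj(w,P): cv2.circle(c,(int((u[0]+.5)*4),int((u[1]-50+.5)*4)),3,col,-1)
dot(W(q.x,[(0,0,0),(e,.036,-.12),(e,-.036,-.12),(e,.036,.0),(e,-.036,.0)]),(0,0,255))
t=np.linspace(0,6.28,24); dot(W(q.x,np.c_[.026+.05*np.cos(t),.05*np.sin(t),0*t+.012-q.x[2]]),(0,255,0)); dot(W(q.x,np.c_[0*t,.017*np.cos(t),.017*np.sin(t)]),(255,255,0))
cv2.imwrite('pics/q.png',c)
E
python3 p2.py
```

```text
(1, 1, 0) [ 0.4775 -0.3694  0.2584 -1.597 ] -91.50257772322261 
 [[ 0.4998 -3.9637  3.5617 -1.2924  1.6785  0.5355 -0.0172  0.0572]
 [-1.3415  0.5595 -0.8427  1.5641  0.6879 -1.016  -0.8261 -0.3369]]
(0, 0, 1) [ 0.4745 -0.3654  0.261  -1.4854] -85.10819590532365 
 [[-0.3443 -0.1548  0.221   0.4945]
 [ 0.7571 -4.709   0.164   1.9517]]
(1, 1, 1) [ 0.4767 -0.3687  0.2579 -1.5506] -88.8454446535429 
 [[ 1.4678 -2.7787  4.0391 -0.1989  2.1184  0.3696 -0.8872 -0.5845 -1.93
  -3.6864  0.551  -1.7821]
 [-0.5816  2.594  -1.269   3.4708  0.2394 -0.4665  0.0814 -0.6493  2.0222
  -4.4251  1.6317  1.7536]]
[[712.229  402.9335]
 [716.7718 488.2418]
 [671.3392 422.3164]
 [675.1277 498.9938]]
```

View pics/q.png

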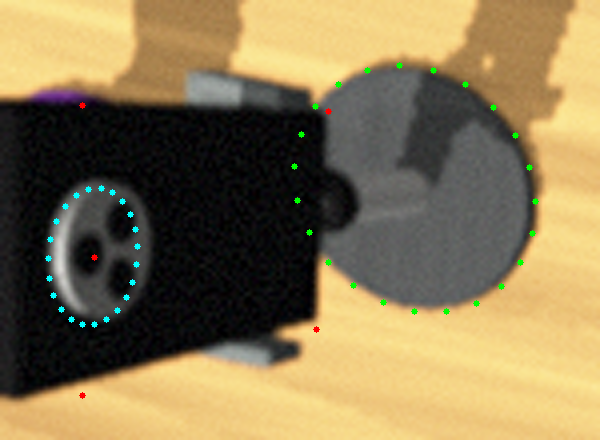

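```bash
cat > p3.py <<'E'
exec(open('p2.py').read().split("for use")[0])
C=lambda u,v:np.array([u/4-.375,v/4+50-.375])
U=np.array([C(2,101),C(327,108)]);B=np.array([C(20,397),C(316,318)])
def dl(P,Q): t=Q[1]-Q[0]; n=np.array([-t[1],t[0]])/np.linalg.norm(t); return (P-Q[0])@n
def res3(p,use):
    h=p[4]; L=[(0,0,0),(e,h,.028),(e,-h,.028),(e,h,-.12),(e,-h,-.12),(.026,0,.012-p[2]),(e,h,0),(e,-h,0)]
    a=(proj(s,W(p,L[:6]))-[S(693,93),S(660,75),S(725,65),S(663,170),S(727,160),S(693,222)])*3.2
    b=(proj(d,W(p,[L[0],L[5]]))-[T(705,450),T(669,473)])*3.5
    c=(proj(w,W(p,[L[0],L[3],L[4],L[5]]))-[C(107,250),C(316,318),C(327,108),C(419,188)])*1.1
    P=proj(w,W(p,L[6:])); k=np.array([dl(P[0],B),dl(P[1],U)])*1.1
    return np.concatenate([x.ravel() for x,k in zip((a,b,c,k),use) if k])
for use in((1,1,0,0),(0,0,1,1),(1,1,1,1)):
  q=least_squares(res3,[.477,-.35,.24,-1.6,.036],args=(use,),loss='soft_l1',f_scale=3); print(use,q.x,np.degrees(q.x[3]),'\n',res3(q.x,use).reshape(-1,2).T)
E
python3 p3.py
```

```text
(1, 1, 0, 0) [ 0.4776 -0.3693  0.2587 -1.5994  0.0331] -91.63708035609835 
 [[ 0.5125 -1.1335  0.7936  1.3148 -0.872   0.6021 -0.1055 -0.077 ]
 [-1.4053 -0.0129 -0.4145  1.0388  1.116  -0.9176 -0.8684 -0.298 ]]
(0, 0, 1, 1) [ 0.4746 -0.3684  0.2558 -1.5502  0.0345] -88.82135089236701 
 [[-1.5829  1.2829  1.2844 -0.7794  0.3267]
 [-0.5431  0.1087  0.5174 -0.2718 -0.022 ]]
(1, 1, 1, 1) [ 0.4762 -0.3697  0.2567 -1.57    0.0341] -89.95280331596352 
 [[ 1.7249 -0.6987  2.6263  1.7104  0.8165  0.9902 -0.141   0.3145 -3.73
  -0.7574  0.265  -1.7064  0.4562]
 [-0.6389  1.6916 -0.4698  2.524   0.9178 -1.2997  0.6721  0.1879  0.9987
   0.7544  2.1039  0.2674  2.1444]]
```

```bash
python3 - <<'E'
import cv2,numpy as np
w=cv2.imread('pics/k_wrist.png')
c=cv2.resize(w[155:350,180:340],None,fx=3,fy=3,interpolation=cv2.INTER_CUBIC)
b=cv2.convertScaleAbs(w[245:285,180:285],alpha=1.6,beta=-140)
b=cv2.resize(b,None,fx=3,fy=3,interpolation=cv2.INTER_CUBIC)
o=np.zeros((585,800,3),np.uint8);o[:,:480]=c;o[:120,482:797]=b
cv2.imwrite('pics/lid.png',o)
E
```

```text
(no output)
```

View pics/lid.png

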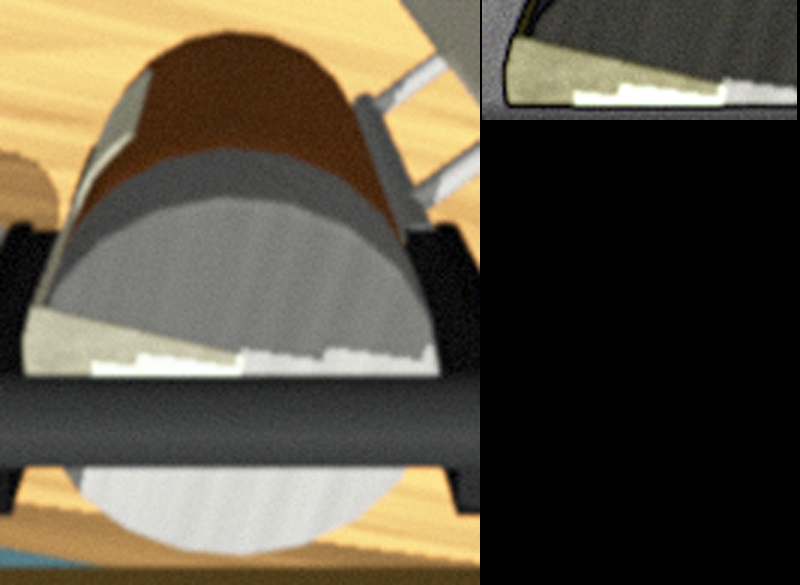

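```bash
python3 - <<'E'
from h import *
import pickle
from scipy.optimize import least_squares
np.set_printoptions(precision=4,suppress=True)
w=pickle.load(open('k.pkl','rb'))['wrist']; z=.4596+.0184
f=lambda u,v: ray_z(w,(u/3+180-.33,v/3+155-.33),z)[:2]
a,b=f(30,306),f(243,352); print('strip dir',np.degrees(np.arctan2(*(a-b)[::-1]))%360)
P=np.array([f(*p) for p in[(240,197),(438,355),(243,553),(85,490),(402,470),(55,296),(150,220),(350,226),(24,345)]])
q=least_squares(lambda p:np.linalg.norm(P-p[:2],axis=1)-p[2],[.477,-.13,.03]); print(q.x,q.fun)
e=b-q.x[:2]; n=(a-b)/np.linalg.norm(a-b); print('edge offset from axis',e[0]*n[1]-e[1]*n[0], 'end along',e@n)
E
```

```text
strip dir 269.26358538067745
[ 0.474  -0.1302  0.0287] [ 0.0001  0.0003  0.0003 -0.0006 -0.0004 -0.0004 -0.0009  0.0004  0.0013]
edge offset from axis 0.005467647849573129 end along 5.513149438912365e-05
```

Strip direction 269.3°, lens axis −90°: nearly aligned. Final move down to the lens.

```bash
cat > m5.py <<'E'
from g import *
L=line(load(),(.478,-.188,.296,103.8),16,True); gen([L[:8],L[8:]])
E
python3 m5.py
```

```text
[[[0,-0.001,0.002,0,0,-0],[0.001,-0.002,0.007,0,0,-0],[0.001,-0.005,0.015,0,0,-0.1],[0.002,-0.009,0.026,0,0,-0.1],[0.003,-0.013,0.038,0,0,-0.2],[0.004,-0.018,0.052,0,0,-0.2],[0.005,-0.023,0.067,0,0,-0.3],[0.006,-0.028,0.082,0,0,-0.4]]]
[[[0.001,-0.005,0.015,0,0,-0],[0.002,-0.011,0.03,0,0,-0.1],[0.003,-0.015,0.044,0,0,-0.2],[0.004,-0.02,0.056,0,0,-0.2],[0.005,-0.023,0.067,0,0,-0.3],[0.006,-0.026,0.075,0,0,-0.3],[0.006,-0.028,0.08,0,0,-0.3],[0.006,-0.028,0.082,0,0,-0.3]]]
end [  0.478   -0.1876   0.2956 103.75  ]
```

Request:
{"method": "play_rows", "body": {
  "motion": [
    [[0,-0.001,0.002,0,0,0],[0.001,-0.002,0.007,0,0,0],[0.001,-0.005,0.015,0,0,-0.1],[0.002,-0.009,0.026,0,0,-0.1],[0.003,-0.013,0.038,0,0,-0.2],[0.004,-0.018,0.052,0,0,-0.2],[0.005,-0.023,0.067,0,0,-0.3],[0.006,-0.028,0.082,0,0,-0.4]]
  ]
}}

```text
time_s: 16.45
position: [0.4771, -0.1594, 0.3761]
tcp_rot: [[-0.973, -0.232, -0.001], [-0.232, 0.973, 0.0], [0.001, 0.0, -1.0]]
force: [0.0, -0.1, -2.3]
opening: 0.68
grasp_force: 30.0
```

Request:
{"method": "play_rows", "body": {
  "motion": [
    [[0.001,-0.005,0.015,0,0,0],[0.002,-0.011,0.03,0,0,-0.1],[0.003,-0.015,0.044,0,0,-0.2],[0.004,-0.02,0.056,0,0,-0.2],[0.005,-0.023,0.067,0,0,-0.3],[0.006,-0.026,0.075,0,0,-0.3],[0.006,-0.028,0.08,0,0,-0.3],[0.006,-0.028,0.082,0,0,-0.3]]
  ]
}}

```text
time_s: 17.12
position: [0.4778, -0.188, 0.2945]
tcp_rot: [[-0.972, -0.237, -0.001], [-0.237, 0.972, 0.001], [0.001, 0.001, -1.0]]
force: [0.6, -0.5, -2.5]
opening: 0.683
grasp_force: 30.0
```

Request:
{"method": "play_rows", "body": {
  "motion": [
    [[0,0,0,0,0,0],[0,0,0,0,0,0],[0,0,0,0,0,0],[0,0,0,0,0,0],[0,0,0,0,0,0],[0,0,0,0,0,0],[0,0,0,0,0,0],[0,0,0,0,0,0]]
  ]
}}

```text
time_s: 17.78
position: [0.4781, -0.1876, 0.2957]
tcp_rot: [[-0.971, -0.238, 0.0], [-0.238, 0.971, -0.0], [-0.0, -0.0, -1.0]]
force: [-0.2, 0.6, -2.9]
opening: 0.681
grasp_force: 30.0
```

```bash
python3 - <<'E'
from h import *
for c in['wrist','scene','top']: cap(c,f'e_{c}.png')
w=cv2.imread('pics/e_wrist.png');s=cv2.imread('pics/e_scene.png')
c=np.zeros((600,800,3),np.uint8);c[:384,:512]=w
c[:375,530:800]=cv2.resize(s[50:175,205:295],None,fx=3,fy=3)
c[384:600,:380]=cv2.resize(s[170:278,190:380],None,fx=2,fy=2)
cv2.imwrite('pics/e.png',c); st=bot.read_state(); print(st['time_s'],np.round(st['position'],4),st['force'],st['opening'],np.abs(st['qvel']).max())
E
```

```text
17.9333 [ 0.4781 -0.1877  0.2956] [ 0.14612355  0.31095586 -2.83007593] 0.6772080346652648 0.1365706117299746
```

View pics/e.png

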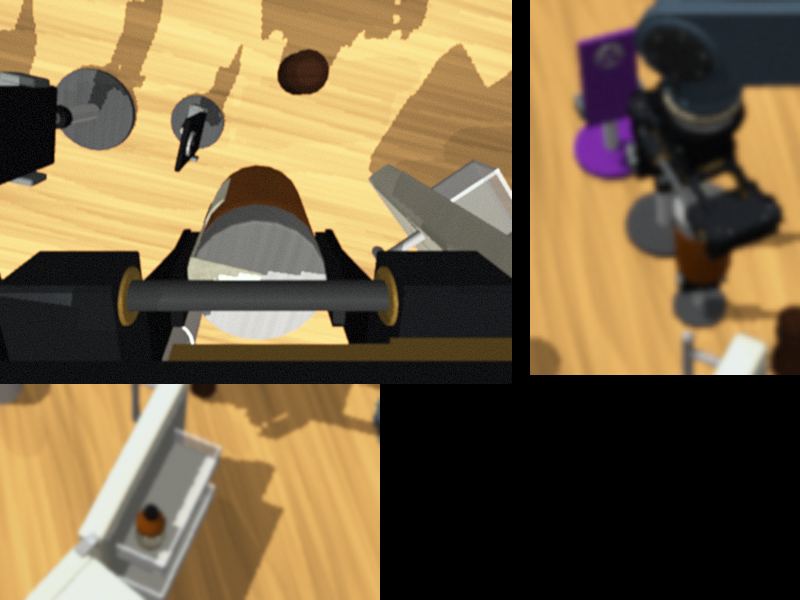

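Final view: jar upright in the grip, phone at left untouched, door open, bottle standing in the rack. One quick check of the phone axis from this nearer view.

```bash
python3 - <<'E'
from h import *
d=cap('wrist'); c=ray_z(d,(96,109),.012); print('foot',c)
for z in(.130,.137): 
    a,b=ray_z(d,(56,88),z),ray_z(d,(54,173),z); print('bottom edge',a,b,np.linalg.norm(a-b),np.degrees(np.arctan2(*(b-a)[1::-1])))
E
```

```text
foot [ 0.47405079 -0.39235001  0.012     ]
bottom edge [ 0.44293933 -0.37706243  0.13      ] [ 0.52105567 -0.37400482  0.13      ] 0.07817615774247443 2.241512784106699
bottom edge [ 0.44188692 -0.37323544  0.137     ] [ 0.51824015 -0.37024684  0.137     ] 0.07641169720839677 2.2415127841067344
```

```bash
python3 -c "
from rig import bot
print(bot.hand_in())"
```

```text
the job is handed in; nothing more can be done
None
```

I opened the fridge door about 105° and handed the job in with the jar held upright in front of the large grey stand's phone. The label faces the lens from about 15 cm and is level with it to within roughly 5 mm, since my lens-height fits (about 256 mm) ran above the stated 250 mm maximum and I aimed for 252 mm. The bottle is still standing in the rack.

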